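# Put the service kit into its foam pads

### The job

Lay out the service kit: take the grease jar, the lockring tool, the brake caliper and the torch that stand along the front of the bench and put each into the black foam pad whose recess is cut to its shape and size. Each must lie fully home on the white floor of its recess, the jar, tool and caliper upright as they stand now and the torch on its side, all let go. Leave the oil bottle and the blue roll of tape behind the pads where they are.

Things in the scene. Friction and masses are not known exactly. Their poses are not given: they have to be found in the camera images.
- jar_centre (a point): jar of grease with a black lid, standing upright; round, 51 mm across (lid 54 mm) and 70 mm tall. This point is its centre, 35 mm above its underside; z is its upright axis.
- lockring_tool_centre (a point): steel lockring tool (a short socket), standing upright in front of the pads (a like one far off at the back left of the bench is only scenery); round, 25 mm across and 48 mm tall: body 34 mm high with a thin pin, 8 mm across, on top. This point is on its axis, 24 mm above its underside; z is its upright axis, pin up.
- caliper_centre (a point): black brake caliper with white piston faces, standing on its flat underside; 30 mm (x, its narrow side, the grasp width) x 55 mm (y) x 36 mm tall. This point is its centre, 18 mm above its underside; z is up as it stands.
- torch_centre (a point): black pocket torch lying on its side, round, thickest 25 mm across and 96 mm long. This point is its centre, 12.5 mm above the surface; y is its long axis. It is grasped across x.
- pad_large_round_floor (a point): It is a black foam pad fixed to the bench, 86 x 140 x 10 mm (x, y, z), with a white-floored recess 6 mm deep in its middle; the recess's floor is 4 mm and the pad's top 10 mm above the bench. The four pads are alike outside and differ only in their recess: here a round one 70 mm across, for the jar. This point is the centre of the recess's floor; x runs across the pad, y along its 140 mm length, z up.
- pad_small_round_floor (a point): It is a black foam pad fixed to the bench, 86 x 140 x 10 mm (x, y, z), with a white-floored recess 6 mm deep in its middle; the recess's floor is 4 mm and the pad's top 10 mm above the bench. The four pads are alike outside and differ only in their recess: here a round one 41 mm across, for the lockring tool. This point is the centre of the recess's floor; x runs across the pad, y along its 140 mm length, z up.
- pad_short_slot_floor (a point): It is a black foam pad fixed to the bench, 86 x 140 x 10 mm (x, y, z), with a white-floored recess 6 mm deep in its middle; the recess's floor is 4 mm and the pad's top 10 mm above the bench. The four pads are alike outside and differ only in their recess: here a rectangular one 46 mm (x) x 71 mm (y), for the brake caliper, which fits either way round. This point is the centre of the recess's floor; x runs across the pad, y along its 140 mm length, z up.
- pad_long_slot_floor (a point): It is a black foam pad fixed to the bench, 86 x 140 x 10 mm (x, y, z), with a white-floored recess 6 mm deep in its middle; the recess's floor is 4 mm and the pad's top 10 mm above the bench. The four pads are alike outside and differ only in their recess: here a rectangular one 41 mm (x) x 112 mm (y), for the torch, which fits either way round. This point is the centre of the recess's floor; x runs across the pad, y along its 140 mm length, z up.
- oil_bottle_centre (a point): bystander, not to be disturbed: yellow drip bottle standing upright behind the pads, 42 mm across, 126 mm tall. This point is its centre, 63 mm up.
- tape_roll_centre (a point): bystander, not to be disturbed: blue roll of tape lying flat behind the pads, a ring 62 mm across and 19 mm tall. This point is its centre, 9.5 mm up.
Mind the look-alikes: they are no part of the job. What is meant by the part that bears caliper_centre is not red, and is the smaller of those in its own colour.

How it is judged:
By the outcome, as a careful person would: the job done as asked, in the order asked, and still so for the second after the job is handed in, with the robot touching nothing.
It also fails if it takes over 99 s, if anything falls off the work surface, if the arm or the gripper's body presses on something with over 40 N, if the wrist force passes 120 N, or if a joint passes its speed limit or range.

### The arm

A 6-joint arm with a two-finger parallel gripper is mounted at the origin on a cart in front of the work surface, level with it; the furniture and walls round the work are solid. World frame = base frame: x ahead of the robot, y to its left, z up, the work surface at z = 0. Lengths are in m, angles in rad, forces in N, time in s.
With the tool pointing down it reaches from about 0.35 to 0.975 m from the base axis. Payload 7.1 kg.
Tool frame: the origin (TCP) lies between the finger pads; the fingertips stand 22 mm ahead of it and the grasp point (between the pads) lies 3 mm ahead of it; z points along the fingers, y is the direction in which the jaws open and shut (so a half turn about z gives the same grasp; the last joint's range is limited). The gripper opens to 88 mm and grips with 3 to 60 N. Pads are 20 mm wide; open, the fingers measure 115 mm over their backs; the gripper's body (75 mm by 178 mm) begins 61 mm behind the grasp point.
Start: joints at [1.278, 0.423, 1.63, -0, 1.089, -0.019], TCP at [0.169, 0.602, 0.245] pointing down, gripper open.
Joint ranges: [-3, 3], [-0.9, 2.11], [0.09, 2.58], [-1.31, 4.45], [0.11, 2.69], [-2.54, 2.54]. Speed limits (rad/s): [2.39, 2.39, 3.01, 3.14, 3.14, 3.14].

### API

Orientations are given as a unit quaternion [x, y, z, w].
In Python, from workcell import bot gives the robot as it stands.
- The arm moves only by the shell command python3 -m pendant 'ROWS' [FORCE]. ROWS is JSON, one flat list of numbers, 7 for each row, row after row: the opening, from 0 (shut) to 1 (fully open), then the shift along the tool's x, y, z in cm, then the turn, a rotation vector about the tool's x, y, z in units of 5 degrees (1.0 is 5 degrees). In form: [jaw, x, y, z, wx, wy, wz, jaw, x, y, z, wx, wy, wz, ...]. A call has 1 to 12 rows; each row shifts and turns the commanded pose from where the row before left it, along the tool's axes as they then stand; what a row does not reach is not made up. A row lasts 1/12 s, in which the tool goes at most 41.7 mm and 7.16 degrees, less where a joint would pass 70% of its speed; a pose out of reach is approached as far as the arm can. A call is refused whole if a number of a shift passes 4.17 or a number of a turn 1, either way. A call with a gripper value outside its range is refused whole. The fingers move at their own pace and stop on an object; FORCE is the grip in N (left out, the last holds). Time passes only in rows, so rows that do not move let the fingers close. It gives the time, the measured TCP pose, the force and the opening at its end, in the units of the state.
- bot.observe(): the state, without advancing time (a new reading comes with each control period).
- bot.capture(name): name is "side" or "top"; returns the picture (384x512x3 uint8, red, green, blue); there is no depth.
- bot.camera_info(name): a dict with "camera_matrix" (3x3 intrinsics, pixels), "k1" (the pictures are not rectified: a ray, as slopes to the right and down, at radius r is drawn at 1 + k1 r^2 times it, then the intrinsics apply), "camera_from_world" (4x4, takes a point from world to camera coordinates). Camera axes: x right, y down, z forward; pixel columns grow to the right and rows downward; lengths in m; the calibration is good to about 2 mm. A picture is of the moment at which its call begins. camera_info takes no time and is no camera call.
- bot.sign_off(): hands the job in, once; it reports no verdict.
The state is a dict: "clock": time; "qpos": joint angles; "qd": joint speeds; "effort": joint torques, N m; "eef_pos": TCP position; "orientation": TCP orientation; "contact_force": force on the tool from outside, world axes, zero at the start; "ft_torque": the same for the moment, N m; "grip_width": opening from 0.0 (shut) to 1.0 (fully open).
Only numpy, scipy, OpenCV 4.12 (cv2) and the standard library are available. Lean on these libraries where they do the work, as an engineer would, in place of code of your own. Each camera call takes 0.05 s, during which the arm holds its last target. There are 200 camera calls.

## Working session

There is one attempt and no reset: what is moved stays moved. The work goes in short steps, Python scripts to look and compute and a shell command to move; the robot and the scene stay as the last step left them, time stands still between calls to the robot, and variables do not carry over. Pictures are saved under pics/ and viewed, about 12 in all and at most 16, crops included, and the job is handed in when it is done.

```bash
ls; mkdir -p pics
python3 - <<'E'
from workcell import bot
import cv2
print(bot.observe())
for n in("side","top"):
    print(n,bot.camera_info(n))
    cv2.imwrite(f"pics/{n}0.png",bot.capture(n)[:,:,::-1])
E
```

```text
pics
{'clock': 0.0, 'qpos': array([ 1.27798850e+00,  4.23805047e-01,  1.63068204e+00,  4.97177845e-05,
        1.08860758e+00, -1.89710517e-02]), 'qd': array([-2.82662962e-04, -1.75037057e-04, -9.14300840e-04, -6.21175369e-05,
        3.71599921e-04,  1.30724344e-03]), 'effort': array([-2.71256220e-03, -5.44624650e+01, -2.73651749e+01,  6.39465521e-02,
        2.29673961e-02, -1.25016809e-04]), 'eef_pos': array([0.16881234, 0.60122948, 0.24392715]), 'orientation': array([ 1.36502392e-01,  9.90639456e-01, -7.38481427e-04, -1.38349267e-04]), 'contact_force': array([-0.34857987, -0.52584443, -0.19063514]), 'ft_torque': array([-0.03790372, -0.01083943, -0.01131766]), 'grip_width': 0.9973568060295382}
side {'camera_matrix': array([[383.9609086 ,   0.        , 254.12401488],
       [  0.        , 383.9609086 , 192.24680158],
       [  0.        ,   0.        ,   1.        ]]), 'k1': -0.13230474397737613, 'camera_from_world': array([[-0.9979419 , -0.06094353, -0.01994638,  0.61146253],
       [-0.02730021,  0.68524208, -0.72780354,  0.04394675],
       [ 0.05802302, -0.7257611 , -0.68549555,  1.13776747],
       [ 0.        ,  0.        ,  0.        ,  1.        ]])}
top {'camera_matrix': array([[385.58399931,   0.        , 254.25504858],
       [  0.        , 385.58399931, 193.74766339],
       [  0.        ,   0.        ,   1.        ]]), 'k1': -0.11886785572268826, 'camera_from_world': array([[-0.02488486, -0.99967351,  0.00579749,  0.02142353],
       [-0.98642379,  0.02361256, -0.16251325,  0.60985475],
       [ 0.1623233 , -0.0097629 , -0.98668933,  0.95390553],
       [ 0.        ,  0.        ,  0.        ,  1.        ]])}
```

View pics/side0.png

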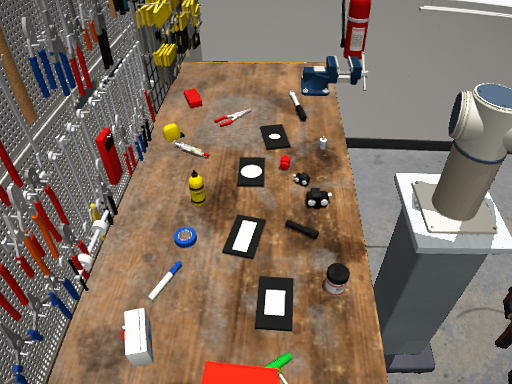

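View pics/top0.png

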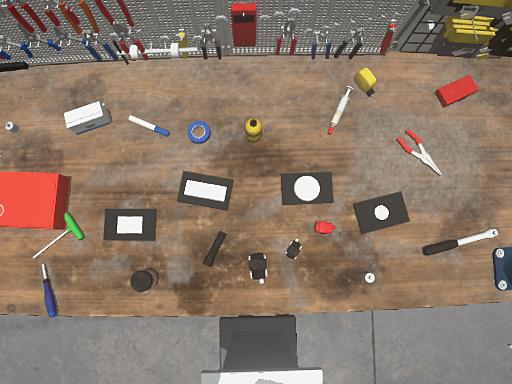

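Top view: jar (142,280), torch (215,248), large black caliper (258,268, look-alike), small black caliper (294,249, the target), red caliper (325,228, look-alike), tool (369,278). Pads: short slot (130,225), long slot (206,190), large round (307,188), small round (381,212). Bystanders: bottle (253,128) and tape (199,132). The side view shows the same layout.

```bash
cat > h.py <<'E'
import numpy as np, cv2
from workcell import bot
def ray(n,uv):
    c=bot.camera_info(n);K=c["camera_matrix"];T=c["camera_from_world"]
    d=(np.array(uv,float)-K[:2,2])/K[0,0]; u=d.copy()
    for _ in range(20): u=d/(1+c["k1"]*(u@u))
    R=T[:3,:3]; return -R.T@T[:3,3], R.T@np.array([u[0],u[1],1.])
def plane(n,uv,z):
    o,d=ray(n,uv); return o+d*(z-o[2])/d[2]
def tri(a,b):  # side px, top px -> point, gap(mm)
    o1,d1=ray("side",a);o2,d2=ray("top",b)
    s=np.linalg.lstsq(np.c_[d1,-d2],o2-o1,rcond=None)[0]
    p,q=o1+s[0]*d1,o2+s[1]*d2
    return (p+q)/2, np.linalg.norm(p-q)*1e3
def proj(n,p):
    c=bot.camera_info(n);q=c["camera_from_world"]@np.r_[p,1];u=q[:2]/q[2]
    return c["camera_matrix"][:2,:2]@(u*(1+c["k1"]*(u@u)))+c["camera_matrix"][:2,2]
E
python3 - <<'E'
from h import *
S=cv2.imread("pics/side0.png");T=cv2.imread("pics/top0.png")
pads={"short":((274,302),(130,225)),"long":((244,236),(206,190)),"large":((251,172),(307,188)),"small":((275,136),(381,212))}
for k,(a,b) in pads.items():
    C=[]
    for im,p in((S,a),(T,b)):
        m=(im.min(2)>150).astype(np.uint8)
        n,l,st,ce=cv2.connectedComponentsWithStats(m)
        i=l[p[1],p[0]]; C.append(ce[i]); M=(l==i).astype(np.uint8)
        cs=cv2.findContours(M,cv2.RETR_EXTERNAL,cv2.CHAIN_APPROX_NONE)[0][0]
    P,g=tri(*C); 
    # pad outline corner direction from the top view (contour -> z=.004 plane)
    w=np.array([plane("top",c[0],.004)[:2] for c in cs],np.float32)
    r=cv2.minAreaRect(w*1000); bx=cv2.boxPoints(r)
    e=max((bx[1]-bx[0],bx[2]-bx[1]),key=np.linalg.norm)
    print(k,P.round(4),"gap",round(g,1),"size",np.round(r[1]),"long ang",round(np.degrees(np.arctan2(e[1],e[0]))%180,1),
     "planeS",plane("side",C[0],.004).round(4),"planeT",plane("top",C[1],.004).round(4))
for k,b in {"jar":(142,280),"torch":(215,248),"cal":(294,249),"calbig":(258,268),"tool":(369,278),"bottle":(253,128),"tape":(199,132)}.items(): print(k,plane("top",b,.02).round(3))
a=cv2.resize(T[200:310,110:410],None,fx=2.66,fy=2.66,interpolation=cv2.INTER_CUBIC)
b=cv2.resize(S[120:300,220:400],None,fx=3.,fy=3.,interpolation=cv2.INTER_CUBIC)[:, :]
cv2.imwrite("pics/ca.png",a);cv2.imwrite("pics/cb.png",b)
E
```

```text
short [0.5421 0.3478 0.003 ] gap 0.0 size [69. 46.] long ang 86.5 planeS [0.5421 0.3484 0.004 ] planeT [0.542  0.3475 0.004 ]
long [0.6314 0.1405 0.0023] gap 1.0 size [112.  42.] long ang 78.3 planeS [0.6317 0.1418 0.004 ] planeT [0.6306 0.1403 0.004 ]
large [ 0.6313 -0.1376  0.0043] gap 0.8 size [69. 67.] long ang 88.6 planeS [ 0.6317 -0.1381  0.004 ] planeT [ 0.6309 -0.1376  0.004 ]
small [ 0.5588 -0.3409  0.0044] gap 0.7 size [37. 39.] long ang 175.8 planeS [ 0.5591 -0.3415  0.004 ] planeT [ 0.5585 -0.3409  0.004 ]
jar [0.393 0.306 0.02 ]
torch [0.473 0.113 0.02 ]
cal [ 0.465 -0.095  0.02 ]
calbig [0.418 0.001 0.02 ]
tool [ 0.383 -0.29   0.02 ]
bottle [0.8   0.005 0.02 ]
tape [0.792 0.155 0.02 ]
```

View pics/ca.png

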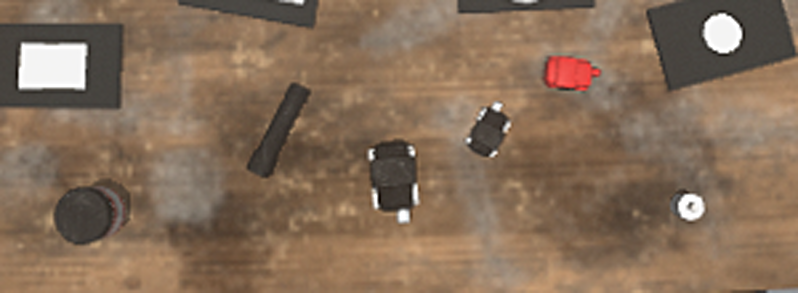

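View pics/cb.png

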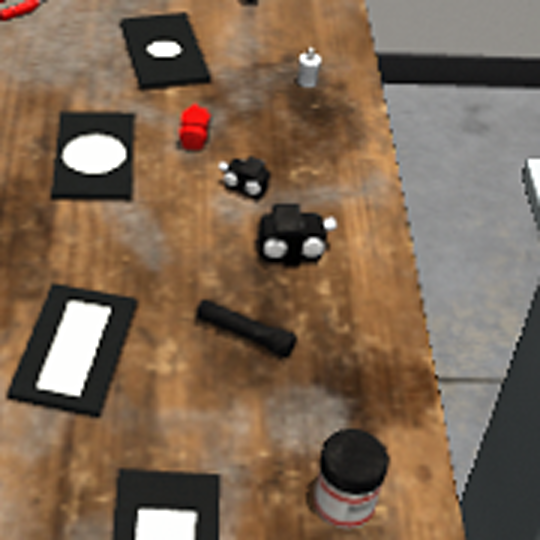

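```bash
cat > seg.py <<'E'
from h import *
def blob(im,p,R,lo=62,hi=165,white=True):
    x,y=p; m=np.zeros(im.shape[:2],np.uint8)
    k=im.max(2)<lo
    s=im.max(2).astype(int)-im.min(2)
    if white: k|=(im.min(2)>hi)|((s<18)&(im.min(2)>140))
    m[y-R:y+R,x-R:x+R]=k[y-R:y+R,x-R:x+R]
    n,l,st,ce=cv2.connectedComponentsWithStats(m)
    j=1+np.argmax(st[1:,4]); M=(l==j).astype(np.uint8)
    c=max(cv2.findContours(M,cv2.RETR_EXTERNAL,cv2.CHAIN_APPROX_NONE)[0],key=len)
    return ce[j],st[j],c[:,0]
E
python3 - <<'E'
from seg import *
S=cv2.imread("pics/side0.png");T=cv2.imread("pics/top0.png")
ob={"jar":((338,272),(141,280),16,.061),"tool":((323,143),(369,278),10,.024),"cal":((302,180),(294,249),13,.018),"torch":((302,229),(215,248),20,.0125)}
for k,(a,b,R,h) in ob.items():
    w=k!="jar"
    A=blob(S,a,R,white=w);B=blob(T,b,R,white=w)
    P,g=tri(A[0],B[0])
    print(k,A[0].round(1),A[1],B[0].round(1),B[1],"tri",P.round(4),"gap",round(g,1),"planeT",plane("top",B[0],h).round(4))
    q=np.array([plane("top",c,h)[:2] for c in B[2]],np.float32)*1000
    r=cv2.minAreaRect(q);bx=cv2.boxPoints(r);e=max((bx[1]-bx[0],bx[2]-bx[1]),key=np.linalg.norm)
    print("   rect",np.round(r[0],1),np.round(r[1],1),"long ang",round(np.degrees(np.arctan2(e[1],e[0]))%180,1))
    (cx,cy),rr=cv2.minEnclosingCircle(B[2].astype(np.float32)); print("   circ",plane("top",(cx,cy),h).round(4),round(rr,1))
Tc=T[232:266,277:311];Sc=S[165:195,285:319]
cv2.imwrite("pics/cc.png",np.hstack([cv2.resize(Tc,(390,390),interpolation=cv2.INTER_CUBIC),cv2.resize(Sc,(390,390),interpolation=cv2.INTER_CUBIC)]))
E
```

```text
jar [337.5 273.5] [327 263  22  22 387] [147.5 280.7] [138 271  15  21  50] tri [0.3915 0.2857 0.0427] gap 1.2 planeT [0.3931 0.2807 0.061 ]
   rect [390.7 285.4] [29.2 52.7] long ang 168.7
   circ [0.3925 0.2945 0.061 ] 10.8
tool [322.9 139.3] [320 136   7   6  25] [369.3 277.2] [365 272  10  11  76] tri [ 0.3859 -0.2879  0.032 ] gap 0.7 planeT [ 0.3851 -0.2902  0.024 ]
   rect [ 384.4 -290.7] [25.1 24.7] long ang 61.6
   circ [ 0.3862 -0.2899  0.024 ] 5.3
cal [302.  178.6] [293 173  17  14 143] [293.5 241.4] [289 238  10   8  28] tri [ 0.4753 -0.0931  0.0169] gap 20.5 planeT [ 0.4855 -0.0944  0.018 ]
   rect [485.4 -94.1] [ 8.7 27.3] long ang 121.7
   circ [ 0.4851 -0.0943  0.018 ] 5.1
torch [302.1 229.6] [285 220  34  20 298] [216.4 250.7] [209 234  17  33  75] tri [0.4682 0.1109 0.0018] gap 3.6 planeT [0.4662 0.1101 0.0125]
   rect [469.4 109.9] [10.9 92.8] long ang 154.2
   circ [0.4679 0.1071 0.0125] 17.7
```

View pics/cc.png

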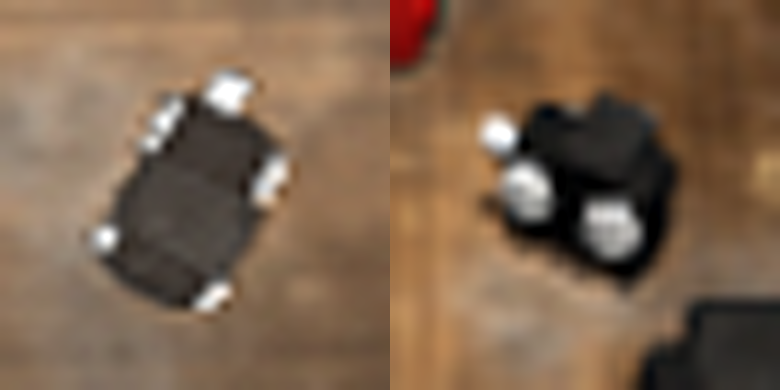

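Crop: left (top view) shows the caliper's four piston faces at (160,122), (268,180), (104,238), (212,295) in the crop, centred at about (293.2,250.2) in the full picture. The right half is the side view.

Run:
```python
from seg import *
S=cv2.imread("pics/side0.png");T=cv2.imread("pics/top0.png")
s=T.max(2).astype(int)-T.min(2)
T2=T.copy(); T2[(s<22)&(T.max(2)<100)]=0
ob={"jar":((338,272),(141,280),20,.065),"cal":((302,180),(294,249),13,.018),"torch":((302,229),(215,248),22,.0125)}
for k,(a,b,R,h) in ob.items():
    A=blob(S,a,R,white=False);B=blob(T2,b,R,white=k=="cal")
    P,g=tri(A[0],B[0])
    print(k,A[0].round(1),A[1],B[0].round(1),B[1],"tri",P.round(4),"gap",round(g,1))
    q=np.array([plane("top",c,h)[:2] for c in B[2]],np.float32)*1000
    r=cv2.minAreaRect(q);bx=cv2.boxPoints(r);e=max((bx[1]-bx[0],bx[2]-bx[1]),key=np.linalg.norm)
    print("   rect",np.round(r[0],1),np.round(r[1],1),"long ang",round(np.degrees(np.arctan2(e[1],e[0]))%180,1))
    if k=="torch":
        vx,vy,_,_=cv2.fitLine(q,cv2.DIST_L2,0,.01,.01).ravel();print("   line",np.degrees(np.arctan2(vy,vx))%180)
w=[plane("top",np.array(c)/11.47+(277,232),.018)[:2]*1000 for c in((160,122),(268,180),(104,238),(212,295))]
w=np.array(w);print(w.round(1),w.mean(0)); d=(w[0]+w[1]-w[2]-w[3]);print("ang",np.degrees(np.arctan2(d[1],d[0])))
print("pistons z check", tri((295.5,180.5)if 0 else (285+(527-390)/11.47,165+190/13), np.array((160,122))/11.47+(277,232)),tri((285+(610-390)/11.47,165+228/13), np.array((104,238))/11.47+(277,232)))
```

```text
jar [337.5 273.5] [327 263  22  22 387] [141.2 280.4] [131 270  22  22 376] tri [0.3941 0.2973 0.059 ] gap 0.3
   rect [394.1 294.9] [52.1 53.7] long ang 90.5
cal [302.7 178.5] [295 173  15  14 119] [293.1 249. ] [285 238  17  21 202] tri [ 0.4642 -0.0925  0.0164] gap 2.6
   rect [468.3 -94.4] [31.8 54.3] long ang 151.1
torch [302.1 229.6] [285 220  34  20 298] [214.  249.2] [203 231  23  36 293] tri [0.4705 0.1168 0.0087] gap 0.3
   rect [472.2 115. ] [24.9 95.3] long ang 152.6
   line 152.33867
[[ 482.3  -87.4]
 [ 468.3 -111.8]
 [ 456.1  -73.6]
 [ 442.5  -97.9]] [462.29730819 -92.67312904]
ang -28.11190150215253
pistons z check (array([ 0.48185091, -0.08764821,  0.01508355]), np.float64(1.0948448023128652)) (array([ 0.4574871 , -0.07392826,  0.01545242]), np.float64(2.6770789921503786))
```

```bash
python3 -m pendant '[1,0,0,0,0,0,-0.785,1,0,0,0,0,0,-0.785,1,0,0,0,0,0,-0.785,1,0,0,0,0,0,-0.785,1,-2.25,-3.05,0,0,0,0,1,-2.25,-3.05,0,0,0,0,1,-2.25,-3.05,0,0,0,0,1,-2.25,-3.05,0,0,0,0,1,-2.25,-3.05,0,0,0,0,1,-2.25,-3.05,1,0,0,0,1,-2.25,-3.05,2,0,0,0,1,-2.25,-3.05,2,0,0,0]' 40
```

```text
clock: 1.1
eef_pos: [0.3488, 0.3582, 0.1958]
orientation: [-0.0, 1.0, 0.001, 0.001]
contact_force: [0.1, 0.5, -0.5]
grip_width: 0.998
```

```bash
python3 -m pendant '[1,-2.25,-3.1,2,0,0,0,1,-2.25,-3.1,2,0,0,0,1,0,0,2,0,0,0,1,0,0,3,0,0,0,1,0,0,3,0,0,0,1,0,0,2.1,0,0,0,1,0,0,0,0,0,0,0.3,0,0,0,0,0,0,0.3,0,0,0,0,0,0,0.3,0,0,0,0,0,0,0.3,0,0,0,0,0,0,0.3,0,0,0,0,0,0]' 40
python3 - <<'E'
from h import *
T=bot.capture("top")[:,:,::-1];S=bot.capture("side")[:,:,::-1]
cv2.imwrite("pics/d.png",np.hstack([cv2.resize(T[190:340,70:220],(400,400)),cv2.resize(S[200:340,270:410],(400,400))]))
E
```

```text
clock: 2.1
eef_pos: [0.3917, 0.3001, 0.0574]
orientation: [-0.0, 1.0, 0.001, 0.001]
contact_force: [-0.4, -1.9, 1.2]
grip_width: 0.661
```

View pics/d.png

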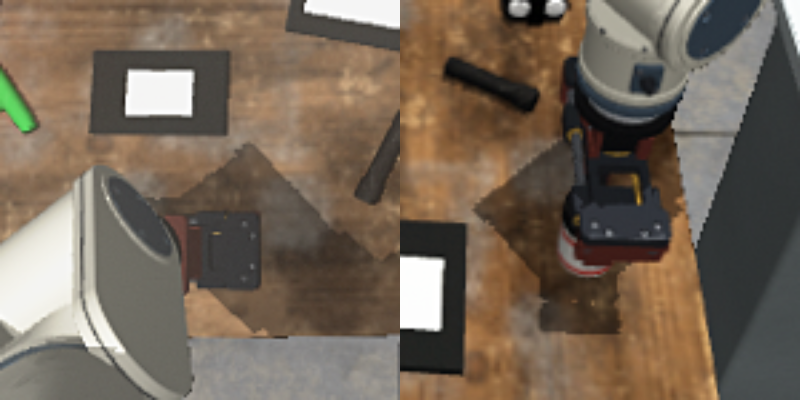

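The gripper is over the jar (side half, about (590,245)) and still closing. I'll finish the grip and lift.

```bash
python3 -m pendant '[0.3,0,0,0,0,0,0,0.3,0,0,0,0,0,0,0.3,0,0,0,0,0,0,0.3,0,0,0,0,0,0,0.3,0,0,0,0,0,0]' 40; python3 -m pendant '[0.3,0,0,-0.5,0,0,0,0.3,0,0,-1.5,0,0,0,0.3,0,0,-2,0,0,0,0.3,0,0,-2,0,0,0,0.3,0,0,-2,0,0,0,0.3,0,0,-0.5,0,0,0,0.3,0,0,0,0,0,0]' 40
```

```text
clock: 2.62
eef_pos: [0.3916, 0.2999, 0.0571]
orientation: [-0.0, 1.0, 0.0, 0.001]
contact_force: [-0.8, -1.6, 6.9]
grip_width: 0.606
clock: 3.2
eef_pos: [0.3919, 0.3003, 0.1426]
orientation: [-0.0, 1.0, 0.001, 0.001]
contact_force: [0.3, 0.1, -2.0]
grip_width: 0.599
```

```bash
python3 -m pendant '[0.3,-1,-1.8,0,0,0,0,0.3,-1.8,-3.3,0,0,0,0,0.3,-1.8,-3.3,0,0,0,0,0.3,-1.8,-3.3,0,0,0,0,0.3,-1.8,-3.3,0,0,0,0,0.3,-1.8,-3.3,0,0,0,0,0.3,-1.8,-3.3,0,0,0,0,0.3,-1.8,-3.3,0,0,0,0,0.3,-1.8,-3.3,0,0,0,0,0.3,-1.8,-3.3,0,0,0,0,0.3,-1.8,-3.3,0,0,0,0,0.3,-1.8,-3.3,0,0,0,0]' 40;python3 -m pendant '[0.3,-1.8,-3.3,0,0,0,0,0.3,-1.1,-2.4,0,0,0,0,0.3,0,0,0,0,0,0,0.3,0,0,0,0,0,0]' 40
python3 - <<'E'
from h import *
T=bot.capture("top")[:,:,::-1];S=bot.capture("side")[:,:,::-1]
cv2.imwrite("pics/e.png",np.hstack([cv2.resize(T[120:270,230:380],(400,400)),cv2.resize(S[80:220,190:330],(400,400))]))
E
```

```text
clock: 4.2
eef_pos: [0.5989, -0.083, 0.1394]
orientation: [0.0, 1.0, 0.0, -0.001]
contact_force: [0.2, 0.2, -1.8]
grip_width: 0.6
clock: 4.53
eef_pos: [0.6276, -0.1394, 0.1392]
orientation: [0.001, 1.0, 0.0, -0.001]
contact_force: [0.2, 1.0, -2.7]
grip_width: 0.605
```

View pics/e.png

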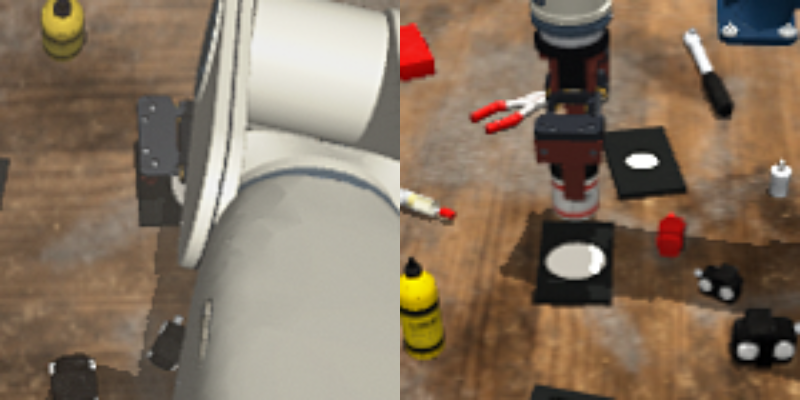

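The jar hangs upright above the large round recess. Lowering.

```bash
python3 -m pendant '[0.3,-0.15,0.1,2,0,0,0,0.3,0,0,2,0,0,0,0.3,0,0,1.5,0,0,0,0.3,0,0,1,0,0,0,0.3,0,0,0.6,0,0,0,0.3,0,0,0.4,0,0,0,0.3,0,0,0.2,0,0,0,0.3,0,0,0,0,0,0,0.3,0,0,0,0,0,0]' 40
```

```text
clock: 5.38
eef_pos: [0.6302, -0.1373, 0.0649]
orientation: [-0.0, 1.0, -0.0, 0.001]
contact_force: [0.2, 0.4, -1.7]
grip_width: 0.6
```

```bash
python3 -m pendant '[0.3,0,0,0.2,0,0,0,0.3,0,0,0.15,0,0,0,0.3,0,0,0,0,0,0,0.3,0,0,0,0,0,0]' 40; python3 -m pendant '[0.3,0,0,0.1,0,0,0,0.3,0,0,0,0,0,0,0.3,0,0,0,0,0,0]' 40
```

```text
clock: 5.72
eef_pos: [0.6302, -0.1375, 0.0612]
orientation: [-0.0, 1.0, -0.0, 0.0]
contact_force: [-1.3, -0.7, 0.8]
grip_width: 0.603
clock: 5.97
eef_pos: [0.6304, -0.1375, 0.0611]
orientation: [-0.0, 1.0, -0.0, 0.001]
contact_force: [-1.7, -0.6, 9.1]
grip_width: 0.601
```

```bash
python3 -m pendant '[1,0,0,0,0,0,0,1,0,0,0,0,0,0,1,0,0,0,0,0,0,1,0,0,0,0,0,0,1,0,0,0,0,0,0,1,0,0,0,0,0,0,1,0,0,-1,0,0,0,1,0,0,-2,0,0,0,1,0,0,-3,0,0,0,1,0,0,-3,0,0,0,1,0,0,-1,0,0,0]'; python3 -m pendant '[1,3.05,-1.9,0,0,0,0,1,3.05,-1.9,0,0,0,0,1,3.05,-1.9,0,0,0,0,1,3.05,-1.9,0,0,0,0,1,3.05,-1.9,0,0,0,0,1,3.05,-1.9,0,0,0,0,1,3.05,-1.9,0,0,0,0,1,3.1,-1.95,0,0,0,0,1,0,0,0,0,0,0,1,0,0,0,0,0,0]'
python3 - <<'E'
from seg import *
T=bot.capture("top")[:,:,::-1];S=bot.capture("side")[:,:,::-1]
cv2.imwrite("pics/f.png",np.hstack([cv2.resize(T[150:300,240:390],(400,400)),cv2.resize(S[80:220,210:350],(400,400))]))
E
```

```text
clock: 6.88
eef_pos: [0.632, -0.1378, 0.1647]
orientation: [-0.0, 1.0, -0.001, 0.003]
contact_force: [1.5, 0.4, 0.3]
grip_width: 0.998
clock: 7.72
eef_pos: [0.3839, -0.2906, 0.1599]
orientation: [0.002, 1.0, 0.0, -0.0]
contact_force: [0.7, 0.6, -0.1]
grip_width: 1.0
```

View pics/f.png

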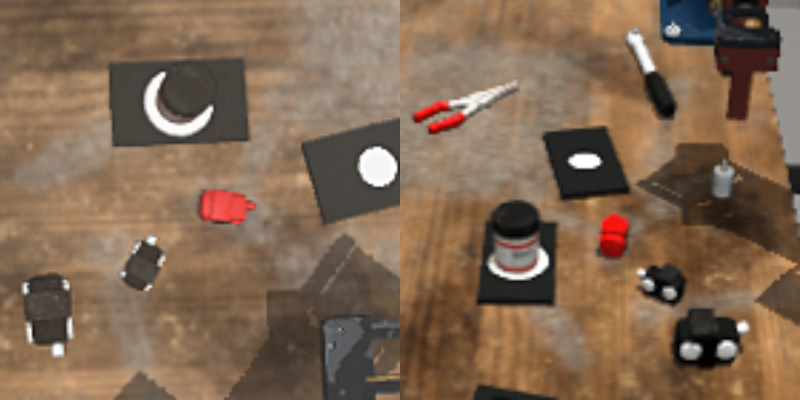

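The jar stands inside the white circle (top half at (186,95), side half at (516,245)). Next: descend on the tool and grip.

```bash
python3 -m pendant '[1,-0.15,0.05,2,0,0,0,1,0,0,3,0,0,0,1,0,0,3,0,0,0,1,0,0,2.5,0,0,0,1,0,0,1.5,0,0,0,1,0,0,0.5,0,0,0,1,0,0,0,0,0,0,0.1,0,0,0,0,0,0,0.1,0,0,0,0,0,0,0.1,0,0,0,0,0,0,0.1,0,0,0,0,0,0,0.1,0,0,0,0,0,0]' 35;python3 -m pendant '[0.1,0,0,0,0,0,0,0.1,0,0,0,0,0,0,0.1,0,0,0,0,0,0,0.1,0,0,0,0,0,0,0.1,0,0,0,0,0,0,0.1,0,0,0,0,0,0,0.1,0,0,0,0,0,0,0.1,0,0,0,0,0,0,0.1,0,0,0,0,0,0,0.1,0,0,0,0,0,0]' 35;python3 -m pendant '[0.1,0,0,0,0,0,0]'
```

```text
clock: 8.82
eef_pos: [0.3872, -0.2897, 0.0355]
orientation: [-0.0, 1.0, -0.0, 0.001]
contact_force: [0.6, 0.0, 0.2]
grip_width: 0.663
clock: 9.65
eef_pos: [0.3867, -0.2892, 0.0347]
orientation: [-0.0, 1.0, 0.0, -0.0]
contact_force: [-1.5, 1.7, 1.6]
grip_width: 0.278
clock: 9.73
eef_pos: [0.3867, -0.2892, 0.0347]
orientation: [-0.0, 1.0, 0.0, -0.0]
contact_force: [-0.3, 1.8, 1.9]
grip_width: 0.278
```

```bash
python3 -m pendant '[0.1,0,0,-0.5,0,0,0,0.1,0,0,-1.5,0,0,0,0.1,0,0,-2,0,0,0,0.1,0,0,-2,0,0,0,0.1,-2.8,-0.8,-2,0,0,0,0.1,-2.9,-0.85,0,0,0,0,0.1,-2.9,-0.85,0,0,0,0,0.1,-2.9,-0.85,0,0,0,0,0.1,-2.9,-0.85,0,0,0,0,0.1,-2.9,-0.9,0,0,0,0,0.1,0,0,0,0,0,0,0.1,0,0,0,0,0,0]' 35
```

```text
clock: 10.73
eef_pos: [0.5608, -0.3405, 0.1146]
orientation: [-0.001, 1.0, -0.0, 0.0]
contact_force: [-0.0, 0.1, -0.7]
grip_width: 0.277
```

Target TCP z is 0.0387, so 7.6 cm down.

```bash
python3 -m pendant '[0.1,0,0,2,0,0,0,0.1,0,0,2,0,0,0,0.1,0,0,1.5,0,0,0,0.1,0,0,1,0,0,0,0.1,0,0,0.5,0,0,0,0.1,0,0,0.3,0,0,0,0.1,0,0,0,0,0,0,0.1,0,0,0,0,0,0]' 35; python3 -m pendant '[0.1,0,0,0.15,0,0,0,0.1,0,0,0.1,0,0,0,0.1,0,0,0,0,0,0,0.1,0,0,0,0,0,0]' 35
```

```text
clock: 11.4
eef_pos: [0.5601, -0.3406, 0.0423]
orientation: [-0.0, 1.0, -0.0, 0.0]
contact_force: [-0.2, 0.2, -1.1]
grip_width: 0.278
clock: 11.73
eef_pos: [0.5599, -0.3403, 0.0395]
orientation: [-0.0, 1.0, -0.0, 0.0]
contact_force: [-0.3, 0.2, -1.2]
grip_width: 0.278
```

```bash
python3 -m pendant '[0.1,0,0,0.1,0,0,0,0.1,0,0,0,0,0,0,0.1,0,0,0,0,0,0]' 35; python3 -m pendant '[1,0,0,0,0,0,0,1,0,0,0,0,0,0,1,0,0,0,0,0,0,1,0,0,0,0,0,0,1,0,0,0,0,0,0,1,0,0,-0.5,0,0,0,1,0,0,-2,0,0,0,1,0,0,-3,0,0,0,1,0,0,-3,0,0,0,1,0,0,-2,0,0,0]'; python3 -m pendant '[1,1.36,3.53,0,0,0,0,1,1.36,3.53,0,0,0,0,1,1.36,3.53,0,0,0,0,1,1.36,3.53,0,0,0,0,1,1.36,3.53,0,0,0,0,1,1.36,3.53,0,0,0,0,1,1.36,3.53,0,0,0,0,1,0,0,0,0,0,0.95,1,0,0,0,0,0,0.95,1,0,0,0,0,0,0.95,1,0,0,0,0,0,0.95,1,0,0,0,0,0,0.95]';python3 -m pendant '[1,0,0,0,0,0,0.95,1,0,0,0,0,0,0,1,0,0,0,0,0,0]'
python3 - <<'E'
from seg import *
o=bot.observe();print(o["orientation"])
T=bot.capture("top")[:,:,::-1];S=bot.capture("side")[:,:,::-1]
cv2.imwrite("pics/g.png",np.hstack([cv2.resize(T[170:320,250:400],(400,400)),cv2.resize(S[80:220,210:350],(400,400))]))
E
```

```text
clock: 11.98
eef_pos: [0.5601, -0.3404, 0.0387]
orientation: [-0.0, 1.0, -0.0, 0.0]
contact_force: [-1.1, 0.0, 4.6]
grip_width: 0.275
clock: 12.82
eef_pos: [0.5606, -0.3408, 0.1462]
orientation: [-0.0, 1.0, -0.001, 0.001]
contact_force: [-0.1, -0.8, 0.1]
grip_width: 0.983
clock: 13.82
eef_pos: [0.4647, -0.0931, 0.1437]
orientation: [0.207, 0.978, -0.0, 0.0]
contact_force: [0.7, -0.2, 0.2]
grip_width: 1.001
clock: 14.07
eef_pos: [0.4647, -0.0932, 0.1435]
orientation: [0.245, 0.97, -0.0, 0.0]
contact_force: [0.6, 0.0, 0.6]
grip_width: 0.997
[ 2.44809593e-01  9.69571150e-01 -1.57183608e-05  2.18795607e-04]
```

View pics/g.png

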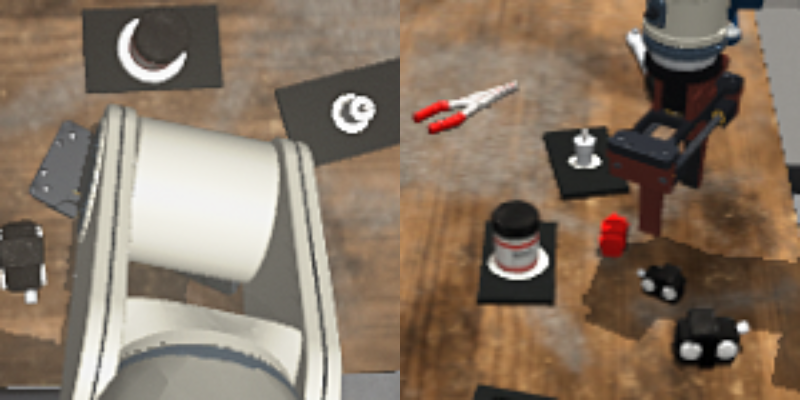

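Tool stands in its recess (side half (584,150)). Descending on the small black caliper.

```bash
python3 -m pendant '[1,0,0,2,0,0,0,1,0,0,3,0,0,0,1,0,0,2.5,0,0,0,1,0,0,2,0,0,0,1,0,0,1.2,0,0,0,1,0,0,0.45,0,0,0,1,0,0,0,0,0,0,0.15,0,0,0,0,0,0,0.15,0,0,0,0,0,0,0.15,0,0,0,0,0,0,0.15,0,0,0,0,0,0,0.15,0,0,0,0,0,0]' 35;python3 -m pendant '[0.15,0,0,0,0,0,0,0.15,0,0,0,0,0,0,0.15,0,0,0,0,0,0,0.15,0,0,0,0,0,0,0.15,0,0,0,0,0,0,0.15,0,0,0,0,0,0,0.15,0,0,0,0,0,0,0.15,0,0,0,0,0,0,0.15,0,0,0,0,0,0,0.15,0,0,0,0,0,0]' 35;python3 -m pendant '[0.15,0,0,-0.5,0,0,0,0.15,0,0,-1.5,0,0,0,0.15,0,0,-2,0,0,0,0.15,0,0,-3,0,0,0,0.15,0,0,-3,0,0,0,0.15,0,0,0,0,0,0,0.15,0,0,0,0,0,0]'
```

```text
clock: 15.17
eef_pos: [0.465, -0.0933, 0.0323]
orientation: [0.246, 0.969, 0.0, 0.001]
contact_force: [0.5, -0.6, 0.5]
grip_width: 0.66
clock: 16.0
eef_pos: [0.4646, -0.0932, 0.0317]
orientation: [0.246, 0.969, 0.0, 0.0]
contact_force: [-0.2, -1.2, 2.5]
grip_width: 0.344
clock: 16.58
eef_pos: [0.4655, -0.0934, 0.1332]
orientation: [0.246, 0.969, 0.0, 0.002]
contact_force: [0.5, -0.8, -1.4]
grip_width: 0.344
```

```bash
python3 -m pendant '[0.15,0,0,0,0,0,1,0.15,0,0,0,0,0,1,0.15,0,0,0,0,0,1,0.15,0,0,0,0,0,1,0.15,0,0,0,0,0,1,0.15,0,0,0,0,0,1,0.15,0,0,0,0,0,1,0.15,0,0,0,0,0,1,0.15,0,0,0,0,0,1,0.15,0,0,0,0,0,1,0.15,0,0,0,0,0,1,0.15,0,0,0,0,0,1]';python3 -m pendant '[0.15,0,0,0,0,0,1,0.15,0,0,0,0,0,0,0.15,3.7,0.41,0,0,0,0,0.15,3.7,0.41,0,0,0,0,0.15,3.7,0.41,0,0,0,0,0.15,3.7,0.41,0,0,0,0,0.15,3.7,0.41,0,0,0,0,0.15,3.7,0.41,0,0,0,0,0.15,3.7,0.41,0,0,0,0,0.15,3.7,0.41,0,0,0,0]';python3 -m pendant '[0.15,3.7,0.41,0,0,0,0,0.15,3.7,0.41,0,0,0,0,0.15,3.7,0.41,0,0,0,0,0.15,3.7,0.41,0,0,0,0,0.15,0,0,0,0,0,0,0.15,0,0,0,0,0,0]'
python3 - <<'E'
from seg import *
T=bot.capture("top")[:,:,::-1];S=bot.capture("side")[:,:,::-1]
cv2.imwrite("pics/i.png",np.hstack([cv2.resize(T[150:300,60:210],(400,400)),cv2.resize(S[200:350,200:350],(400,400))]))
E
```

```text
clock: 17.58
eef_pos: [0.4633, -0.093, 0.1301]
orientation: [0.699, 0.715, -0.001, -0.001]
contact_force: [0.0, -0.6, -0.5]
grip_width: 0.342
clock: 18.42
eef_pos: [0.5145, 0.2019, 0.1305]
orientation: [0.727, 0.686, -0.001, -0.0]
contact_force: [0.6, -0.5, -2.4]
grip_width: 0.342
clock: 18.92
eef_pos: [0.5399, 0.3483, 0.1301]
orientation: [0.726, 0.687, -0.001, -0.0]
contact_force: [-0.4, 0.2, -1.8]
grip_width: 0.344
```

View pics/i.png

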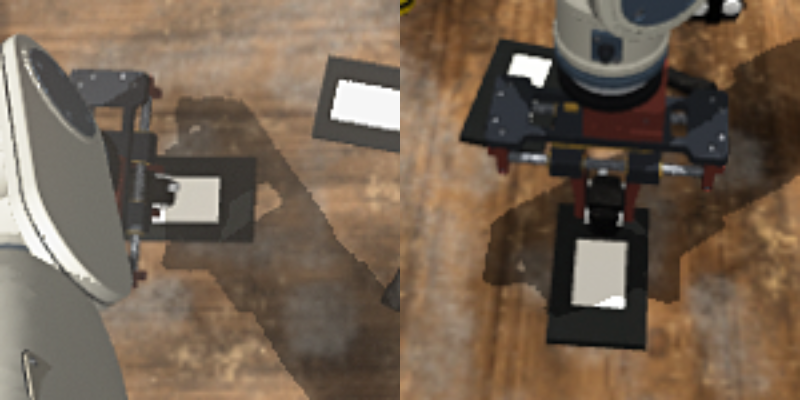

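Caliper is aligned over the short slot. Lowering.

```bash
python3 -m pendant '[0.15,0,0.2,2,0,0,0,0.15,0,0,2.5,0,0,0,0.15,0,0,2,0,0,0,0.15,0,0,1.2,0,0,0,0.15,0,0,0.8,0,0,0,0.15,0,0,0.4,0,0,0,0.15,0,0,0.2,0,0,0,0.15,0,0,0,0,0,0,0.15,0,0,0,0,0,0]' 35; python3 -m pendant '[0.15,0,0,0.2,0,0,0,0.15,0,0,0,0,0,0,0.15,0,0,0,0,0,0]' 35
```

```text
clock: 19.77
eef_pos: [0.5432, 0.3471, 0.0416]
orientation: [0.728, 0.685, 0.001, 0.0]
contact_force: [0.1, 0.3, -2.3]
grip_width: 0.345
clock: 20.02
eef_pos: [0.5428, 0.347, 0.0391]
orientation: [0.728, 0.685, 0.0, 0.0]
contact_force: [0.1, 0.3, -1.8]
grip_width: 0.342
```

```bash
python3 -m pendant '[0.15,0,0,0.2,0,0,0,0.15,0,0,0.1,0,0,0,0.15,0,0,0,0,0,0,0.15,0,0,0,0,0,0]' 35;python3 -m pendant '[0.15,0,0,0.1,0,0,0,0.15,0,0,0,0,0,0,0.15,0,0,0,0,0,0]' 35
```

```text
clock: 20.35
eef_pos: [0.5427, 0.3469, 0.0358]
orientation: [0.728, 0.685, 0.0, -0.0]
contact_force: [0.1, -0.1, 1.0]
grip_width: 0.347
clock: 20.6
eef_pos: [0.5427, 0.3469, 0.0357]
orientation: [0.728, 0.685, 0.0, -0.0]
contact_force: [-3.5, -1.9, 9.0]
grip_width: 0.343
```

```bash
python3 -m pendant '[1,0,0,0,0,0,0,1,0,0,0,0,0,0,1,0,0,0,0,0,0,1,0,0,0,0,0,0,1,0,0,0,0,0,0,1,0,0,-0.5,0,0,0,1,0,0,-2,0,0,0,1,0,0,-3,0,0,0,1,0,0,-3,0,0,0,1,0,0,-2,0,0,0]'; python3 -m pendant '[1,-3.37,-0.81,0,0,0,0,1,-3.37,-0.81,0,0,0,0,1,-3.37,-0.81,0,0,0,0,1,-3.37,-0.81,0,0,0,0,1,-3.37,-0.81,0,0,0,0,1,-3.37,-0.81,0,0,0,0,1,-3.37,-0.81,0,0,0,0,1,0,0,0,0,0,-1,1,0,0,0,0,0,-1,1,0,0,0,0,0,-1,1,0,0,0,0,0,-1,1,0,0,0,0,0,-1]';python3 -m pendant '[1,0,0,0,0,0,-1,1,0,0,0,0,0,-1,1,0,0,0,0,0,-1,1,0,0,0,0,0,-1,1,0,0,0,0,0,-1,1,0,0,0,0,0,-1,1,0,0,0,0,0,-1,1,0,0,0,0,0,-1,1,0,0,0,0,0,-0.2,1,0,0,0,0,0,0,1,0,0,0,0,0,0]'
python3 - <<'E'
from seg import *
T=bot.capture("top")[:,:,::-1];S=bot.capture("side")[:,:,::-1]
cv2.imwrite("pics/j.png",np.hstack([cv2.resize(T[160:310,90:240],(400,400)),cv2.resize(S[190:340,220:370],(400,400))]))
E
```

```text
clock: 21.43
eef_pos: [0.5434, 0.3473, 0.1426]
orientation: [0.728, 0.685, 0.001, 0.0]
contact_force: [-0.0, 0.6, 0.4]
grip_width: 0.994
clock: 22.43
eef_pos: [0.4719, 0.1147, 0.1401]
orientation: [0.561, 0.828, 0.0, 0.0]
contact_force: [-0.5, 0.1, -0.0]
grip_width: 1.0
clock: 23.35
eef_pos: [0.4718, 0.1149, 0.1399]
orientation: [0.239, 0.971, 0.0, 0.0]
contact_force: [-0.1, -0.2, 0.3]
grip_width: 1.0
```

View pics/j.png

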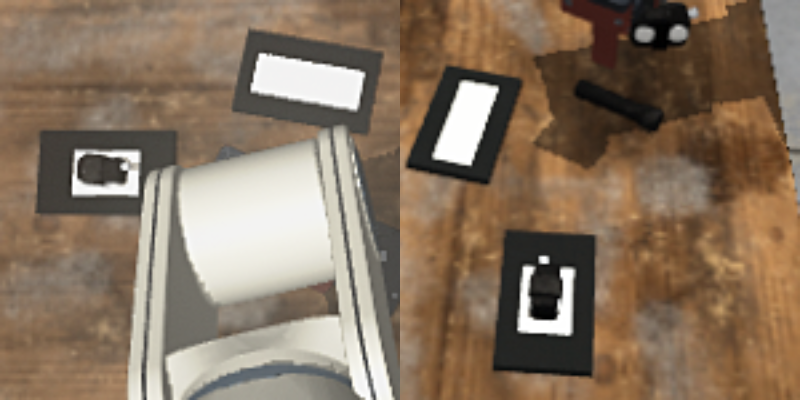

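The caliper lies in the slot (side half (545,295)), and the torch is at (620,105) under the gripper. Descending.

```bash
python3 -m pendant '[1,0,0,2,0,0,0,1,0,0,3,0,0,0,1,0,0,2.5,0,0,0,1,0,0,2,0,0,0,1,0,0,1,0,0,0,1,0,0,0.45,0,0,0,1,0,0,0,0,0,0,0.1,0,0,0,0,0,0,0.1,0,0,0,0,0,0,0.1,0,0,0,0,0,0,0.1,0,0,0,0,0,0,0.1,0,0,0,0,0,0]' 40;python3 -m pendant '[0.05,0,0,0,0,0,0,0.05,0,0,0,0,0,0,0.05,0,0,0,0,0,0,0.05,0,0,0,0,0,0,0.05,0,0,0,0,0,0,0.05,0,0,0,0,0,0,0.05,0,0,0,0,0,0,0.05,0,0,0,0,0,0,0.05,0,0,0,0,0,0,0.05,0,0,0,0,0,0]' 40;python3 -m pendant '[0.05,0,0,-0.5,0,0,0,0.05,0,0,-1.5,0,0,0,0.05,0,0,-2,0,0,0,0.05,0,0,-2,0,0,0,0.05,0,0,-2,0,0,0,0.05,0,0,0,0,0,0,0.05,0,0,0,0,0,0]'
```

```text
clock: 24.45
eef_pos: [0.4721, 0.1149, 0.0309]
orientation: [0.238, 0.971, 0.0, 0.001]
contact_force: [0.3, -0.7, -0.1]
grip_width: 0.66
clock: 25.28
eef_pos: [0.4717, 0.1148, 0.0302]
orientation: [0.238, 0.971, 0.0, -0.0]
contact_force: [0.4, -0.2, -0.8]
grip_width: 0.274
clock: 25.87
eef_pos: [0.4724, 0.115, 0.1112]
orientation: [0.238, 0.971, 0.001, 0.001]
contact_force: [-0.1, 0.2, -1.4]
grip_width: 0.272
```

```bash
python3 -m pendant '[0.05,-2.57,1.92,0,0,0,0,0.05,-2.57,1.92,0,0,0,0,0.05,-2.57,1.92,0,0,0,0,0.05,-2.57,1.92,0,0,0,0,0.05,-2.57,1.92,0,0,0,0,0.05,0,0,0,0,0,1,0.05,0,0,0,0,0,1,0.05,0,0,0,0,0,1,0.05,0,0,0,0,0,1,0.05,0,0,0,0,0,1,0.05,0,0,0,0,0,1,0.05,0,0,0,0,0,1]';python3 -m pendant '[0.05,0,0,0,0,0,1,0.05,0,0,0,0,0,1,0.05,0,0,0,0,0,1,0.05,0,0,0,0,0,1,0.05,0,0,0,0,0,1,0.05,0,0,0,0,0,1,0.05,0,0,0,0,0,1,0.05,0,0,0,0,0,0.8,0.05,0,0,0,0,0,0,0.05,0,0,0,0,0,0]'
python3 - <<'E'
from seg import *
T=bot.capture("top")[:,:,::-1];S=bot.capture("side")[:,:,::-1]
cv2.imwrite("pics/k.png",np.hstack([cv2.resize(T[120:270,130:280],(400,400)),cv2.resize(S[140:290,180:330],(400,400))]))
E
```

```text
clock: 26.87
eef_pos: [0.6289, 0.1404, 0.1081]
orientation: [0.521, 0.854, -0.001, -0.001]
contact_force: [-0.6, -0.5, -0.1]
grip_width: 0.277
clock: 27.7
eef_pos: [0.6292, 0.1405, 0.1087]
orientation: [0.774, 0.634, -0.001, -0.001]
contact_force: [-0.1, 0.9, -0.3]
grip_width: 0.273
```

View pics/k.png

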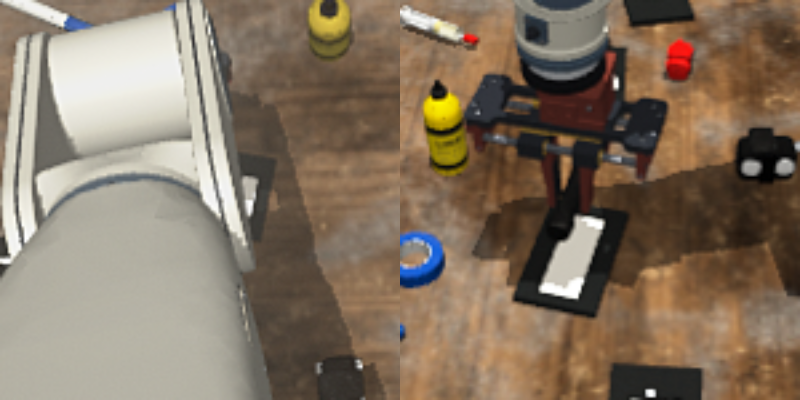

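Run:
```python
from h import *
c=np.array([.6292,.1405,.091]);d=np.array([np.cos(np.radians(78.6)),np.sin(np.radians(78.6)),0])
for s in(.048,-.048):
    for z in(0,.03,-.03): print(s,z,((proj("side",c+s*d+[0,0,z])-(180,140))*400/150).round())
```

```text
0.048 0 [157. 232.]
0.048 0.03 [155. 211.]
0.048 -0.03 [158. 253.]
-0.048 0 [183. 164.]
-0.048 0.03 [183. 142.]
-0.048 -0.03 [184. 184.]
```

The torch end seen matches the level prediction. Lowering.

```bash
python3 -m pendant '[0.05,0,0.15,2,0,0,0,0.05,0,0,2,0,0,0,0.05,0,0,1.5,0,0,0,0.05,0,0,0.8,0,0,0,0.05,0,0,0.4,0,0,0,0.05,0,0,0.2,0,0,0,0.05,0,0,0,0,0,0,0.05,0,0,0,0,0,0]' 40; python3 -m pendant '[0.05,0,0,0.2,0,0,0,0.05,0,0,0,0,0,0,0.05,0,0,0,0,0,0]' 40
```

```text
clock: 28.47
eef_pos: [0.6321, 0.1405, 0.0419]
orientation: [0.774, 0.633, 0.001, 0.0]
contact_force: [0.1, 0.8, -0.8]
grip_width: 0.273
clock: 28.72
eef_pos: [0.6317, 0.1404, 0.0396]
orientation: [0.774, 0.633, 0.0, 0.0]
contact_force: [0.4, 0.5, -0.1]
grip_width: 0.274
```

```bash
python3 -m pendant '[0.05,0,0,0.2,0,0,0,0.05,0,0,0.15,0,0,0,0.05,0,0,0,0,0,0,0.05,0,0,0,0,0,0]' 40; python3 -m pendant '[0.05,0,0,0.15,0,0,0,0.05,0,0,0,0,0,0,0.05,0,0,0,0,0,0]' 40
```

```text
clock: 29.05
eef_pos: [0.6313, 0.1404, 0.0355]
orientation: [0.774, 0.633, -0.0, -0.0]
contact_force: [0.4, 0.1, -0.6]
grip_width: 0.276
clock: 29.3
eef_pos: [0.6316, 0.1404, 0.0342]
orientation: [0.774, 0.633, 0.0, 0.0]
contact_force: [0.5, -0.4, -0.4]
grip_width: 0.276
```

```bash
python3 -m pendant '[1,0,0,0,0,0,0,1,0,0,0,0,0,0,1,0,0,0,0,0,0,1,0,0,0,0,0,0,1,0,0,0,0,0,0,1,0,0,0,0,0,0,1,0,0,-0.5,0,0,0,1,0,0,-2,0,0,0,1,0,0,-3,0,0,0,1,0,0,-3,0,0,0,1,0,0,-3,0,0,0]'; python3 -m pendant '[1,-2,-2.9,0,0,0,0,1,-2,-2.9,0,0,0,0,1,-2,-2.9,0,0,0,0,1,-2,-2.9,0,0,0,0,1,-2,-2.9,0,0,0,0,1,-2,-2.9,0,0,0,0,1,-2,-2.9,0,0,0,0,1,-2,-2.9,0,0,0,0,1,0,0,0,0,0,0,1,0,0,0,0,0,0]'
python3 - <<'E'
from seg import *
T=bot.capture("top")[:,:,::-1];S=bot.capture("side")[:,:,::-1]
cv2.imwrite("pics/topF.png",T);cv2.imwrite("pics/sideF.png",S)
a=cv2.resize(T[110:310,100:420],(800,500),interpolation=cv2.INTER_CUBIC)
cv2.imwrite("pics/l.png",a);cv2.imwrite("pics/m.png",cv2.resize(S[115:340,170:350],(480,600),interpolation=cv2.INTER_CUBIC))
E
```

```text
clock: 30.22
eef_pos: [0.6312, 0.1403, 0.1506]
orientation: [0.774, 0.633, -0.0, -0.0]
contact_force: [0.3, 0.3, 0.1]
grip_width: 0.996
clock: 31.05
eef_pos: [0.3711, 0.0294, 0.1496]
orientation: [0.775, 0.632, 0.0, 0.0]
contact_force: [1.1, -0.2, 0.0]
grip_width: 1.0
```

View pics/l.png

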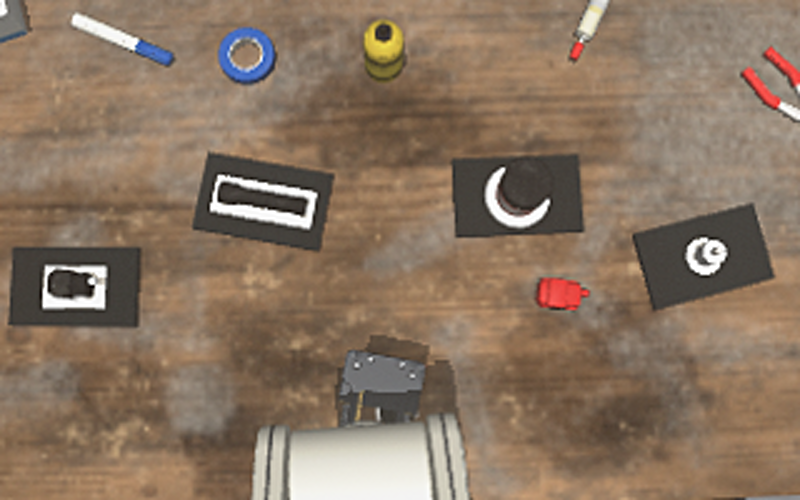

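View pics/m.png

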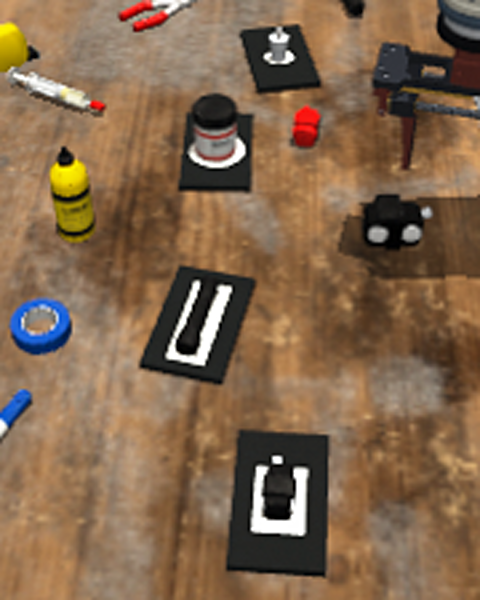

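All four parts lie in their recesses: torch (262,202), caliper (70,285), jar (525,190) and tool (708,255) in the top crop. Bottle, tape and look-alikes have not moved, and the gripper is clear.

```bash
python3 -c "
from workcell import bot
print(bot.sign_off())"
```

```text
the job is handed in; nothing more can be done
None
```

I put the jar, lockring tool, small black caliper and torch, in that order, into their matching recesses, let each go, backed the arm off and handed the job in at about 31 s.

- **Seating:** each part came to rest within about 0.5 mm of its grasp height plus the 4 mm floor. The jar, tool and caliper showed a clear touch-down force of 5–9 N. The torch showed no clear touch-down force before I released it, so for it I relied on height and the pictures.
- **Final pictures:** the top and side views showed all four parts inside their white recesses, with the jar, tool and caliper upright and the torch on its side. The oil bottle, tape roll and look-alikes appeared unmoved, which I judged by eye without re-measuring them.
- **Disagreement:** the caliper's two centre estimates differed by about 6 mm along its length, depending on whether its white end fitting was counted. I gripped it midway between them, and it fits the slot.

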